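# Jack up the shaker's front edge and hold it

### The arm

A 6-joint arm with a two-finger parallel gripper is mounted at the origin on the work surface. World frame = base frame: x ahead of the robot, y to its left, z up, the work surface at z = 0. Lengths are in mm, angles in rad, forces in N, time in s.
With the tool pointing down it reaches from about 275 to 975 mm from the base axis. Payload 8.4 kg.
Tool frame: the origin (TCP) lies midway between the tips of the shut fingers; the grasp point (between the pads) lies 19 mm behind it; z points along the fingers, y is the line along which they close (so a half turn about z gives the same grasp; the last joint's range is limited). The gripper opens to 92 mm and grips with 3 to 60 N. Pads are 20 mm wide; open, the fingers measure 128 mm over their backs; the gripper's body (75 mm by 189 mm) begins 69 mm behind the grasp point.
Start: joints at [-1.31, 0.353, 1.633, -0, 1.155, -0.002], TCP at [162.364, -603.544, 214.583] pointing down, gripper open.
Joint ranges: [-2.63, 2.63], [-0.92, 2.1], [0.06, 2.66], [-1.3, 4.44], [0, 2.69], [-3.02, 3.02]. Speed limits (rad/s): [2.22, 2.22, 2.79, 3.14, 3.14, 3.14].

### API

Orientations are given as a 3x3 rotation matrix whose columns are the frame's x, y, z axes.
In Python, from workcell import manip, vision gives the robot as it stands.
- The arm moves only by the shell command python3 -m inch 'ROWS' [FORCE]. ROWS is JSON, a list of rows, each a list of 7 numbers: the shift along the tool's x, y, z in mm, then the turn, a rotation vector about the tool's x, y, z in degrees, then the finger opening in mm, from 0 to 91.9. A call has 1 to 10 rows; each row is the pose to reach, as a shift and turn from the pose commanded when the call began, along the tool's axes at that moment; what a row does not reach only later rows make up. A row lasts 1/12 s, in which the tool goes at most 41.7 mm and 7.16 degrees, less where a joint would pass 70% of its speed; a pose out of reach is approached as far as the arm can. A call with a gripper value outside its range is refused whole. The fingers move at their own pace and stop on an object; FORCE is the grip in N (left out, the last holds). Time passes only in rows, so rows that repeat a pose let the fingers close. It gives the time, the measured TCP pose, the force, the opening and the grip force at its end, in the units of the state.
- manip.get_state(): the state, without advancing time (a new reading comes with each control period).
- vision.grab_frame(name): name is "scene" or "top"; returns a dict with "image" (480x640x3 uint8, red, green, blue), "z_map" (480x640 float32, mm along the optical axis (not along the pixel's ray), 0 where there is no reading), "intrinsics" (3x3 intrinsics, pixels), "rvec" (rotation vector, rad) and "tvec" (3), from world to camera coordinates, as OpenCV has them. Camera axes: x right, y down, z forward; pixel columns grow to the right and rows downward; lengths in mm; the calibration is good to about 2 mm. A picture is of the moment at which its call begins.
- manip.sign_off(): hands the job in; it is judged then, once.
The state is a dict: "time": time; "joint_positions": joint angles; "joint_velocities": joint speeds; "tau": joint torques, N m; "ee_pos": TCP position; "eef_rot": TCP orientation; "wrist_force": force on the tool from outside, world axes, zero at the start; "wrist_torque": the same for the moment, N m; "gripper_width": opening from 0.0 (shut) to 1.0 (fully open); "grip_force": force on a finger pad.
Only numpy, scipy, OpenCV 4.12 (cv2) and the standard library are available. Lean on these libraries where they do the work, as an engineer would, in place of code of your own. Each camera call takes 0.05 s, during which the arm holds its last target. There are 200 camera calls.

### The job

The front feet of the orbital shaker have to be changed. Pull open the drawer of the low grey cabinet, take out the hand jack and stand it flat on the bench with its round saddle centred under the marked lift point, the dark stud on the steel bracket at the front of the shaker; then push the jack's handle right down so that the shaker's front is raised. Finish while still holding the handle down (the jack sinks when let go), and leave the bottles and other things on the bench standing where they are.

Things in the scene. Friction and masses are not known exactly. Their poses are not given: they have to be found in the camera images.
- drawer (a joint): opening of the cabinet's only drawer, m: 0 = shut, 0.18 = end stop. It slides out along the cabinet's own -x (towards the robot), about 2 N friction, and stays where left. The jack lies in it, clear of the cabinet's front from 0.12 open; 0.15 leaves good room for fingers (a jerky pull can let the jack slide in it).
- drawer_handle (a point): middle of the drawer's level steel bar handle (130 mm long along the cabinet's y, about 10 mm thick), 35 mm in front of the drawer's face, 68 mm above the bench; can be pinched from above, fingers in front of and behind the bar. Its axes are the cabinet's.
- cabinet: low grey steel cabinet, 320 wide (y), 280 deep (x), top 105 mm above the bench. Origin at bench level on its middle line, 110 mm behind its front; x points from front to back. Drawer: floor 13, side walls 73, front panel (14 thick) 103 mm above the bench; 284 mm wide inside. Two bottles (up to 255 mm above the bench) are fixed in a rack on top, towards its back.
- jack: loose steel hand jack, 0.8 kg, balanced at its grip block; upright, crosswise in the drawer at first. Origin: middle of the block, underside of the base; x points to the saddle, z up. Base plate 255 x 60 x 8, x -150 to 105 mm. Grip block 44 (x) x 40 (y), top at 54 mm: grasp across y. Saddle at x = 85, handle pad at x = -127. The handle's bar leaves the block's back at 45 mm height.
- saddle_top (a point): centre of the top of the jack's saddle, a round disc of 32 mm diameter; 52 mm above the jack's underside when down. It rises 59.5 mm per rad of jack_handle (22 mm in all).
- jack_handle (a joint): jack handle angle, rad: 0 = up (rest), 0.37 = right down (stop). Pivot at jack x = -20, z = 45 mm, 110 mm from the pad. Pressing the pad takes about 2 N free, 10 to 18 N under the shaker's load; a spring and the load return the handle when it is let go.
- paddle_top (a point): middle of the top of the handle's flat rubber pad, 36 (x) x 44 (y) mm, 8 thick: push here, straight down. About 73 mm above the jack's underside with the handle up, 33 mm with it right down; it shifts less than 4 mm sideways on the way.
- shaker: orbital shaker, white housing 280 (x) x 260 (y) mm, aluminium platform with two flasks. Origin at bench level under the middle of its front face; x points from the front (bracket side, nearest the robot) to the back. It pivots on its rear feet at x = 260; about 20 N at the bracket raises the front. Steel bracket 46 wide (y), 7 thick, juts out to x = -52.
- lift_point (a point): marked lift point on the bracket's flat underside, right below the stud (18 mm diameter, 6 high, on top of the bracket); at shaker x = -32 mm, y = 0, 60 mm above the bench at first, so the lowered saddle passes under with 8 mm to spare. Best bring the jack in from the front, its x along the shaker's x. Axes are the shaker's.
- bottle: bystander: small amber glass bottle, diameter 54, 110 high, standing nearest the robot between cabinet and shaker. Origin under its middle.
- tape: bystander: roll of brown tape lying flat, diameter 84, 45 high, to the left of the shaker's bracket (125 mm from the bracket's middle line). Origin under its middle.
- beaker: bystander: glass beaker, diameter 58, 80 high, between cabinet and shaker. Origin under its middle.
- jar: bystander: white jar, diameter 60, 85 high, between cabinet and shaker. Origin under its middle.
- pot: bystander: white ceramic pot, diameter 50, 55 high, to the right of the shaker's bracket (130 mm from its middle line). Origin under its middle.

How it is judged (in metres and radians):
On the way, in this order (a step that is already met when the one before it is completed fails the run):
1. the drawer is pulled open by at least 100 mm (value of joint drawer above 0.1 m), for 0.2 s.
2. the jack stands flat on the bench with its saddle under the lift point (within 12 mm), its handle still up (horizontal distance between saddle_top and lift_point below 0.012 m and height (world z) of jack between -0.004 and 0.004 m and angle between jack's own z axis and vertical below 0.05 rad and value of joint jack_handle below 0.12 rad), for 0.2 s.
3. the handle is pushed down and the saddle has raised the lift point by 6 mm or more (value of joint jack_handle above 0.28 rad and height (world z) of lift_point above 0.066 m and contact force between jack and shaker above 5 N), for 0.2 s.
At the end, for the whole second after the job is handed in: jack flat on the bench, saddle within 12 mm of the lift point seen from above and bearing on it with over 5 N; the robot holds the handle down (over 0.28 rad, over 2 N); lift point at least 66 mm above the bench (6 mm up); robot not touching the shaker; jack still (all of step 3 and horizontal distance between saddle_top and lift_point below 0.012 m and height (world z) of jack between -0.004 and 0.004 m and angle between jack's own z axis and vertical below 0.05 rad and contact force between any of the fingers, the arm and jack above 2 N and contact force between each of the arm, the fingers and shaker below 1 N and linear speed of jack below 0.03 m/s); the arm keeps its last pose, push and grip.
It fails at once if a bystander is knocked over or shifted by more than 40 mm (distance of any of bottle, tape, beaker, jar, pot from where it was at the start of the episode above 0.04 m or angle between any of bottle, tape, beaker, jar, pot's own z axis and vertical above 0.5 rad).
It also fails if it takes over 64 s, if anything falls off the work surface, if the arm or the gripper's body presses on something with over 40 N, if the wrist force passes 120 N, or if a joint passes its speed limit or range.

## Working session

There is one attempt and no reset: what is moved stays moved. The work goes in short steps, Python scripts to look and compute and a shell command to move; the robot and the scene stay as the last step left them, time stands still between calls to the robot, and variables do not carry over. Pictures are saved under pics/ and viewed, at most 10 in all, crops included, and the job is handed in when it is done.

```bash
mkdir -p pics; ls
cat > h.py <<'E'
import numpy as np, cv2
from workcell import manip, vision
def grab(n):
    f=vision.grab_frame(n); R=cv2.Rodrigues(np.array(f['rvec'],float))[0]; t=np.array(f['tvec'],float).ravel()
    f['R'],f['t'],f['K']=R,t,np.array(f['intrinsics'],float); return f
def ray(f,u,v,z):
    d=f['R'].T@np.linalg.inv(f['K'])@np.array([u,v,1.]); c=-f['R'].T@f['t']
    return c+d*(z-c[2])/d[2]
def cloud(f):
    z=f['z_map']; v,u=np.mgrid[:z.shape[0],:z.shape[1]]
    p=np.stack([u,v,np.ones_like(u)],-1)@np.linalg.inv(f['K']).T*z[...,None]
    w=(p-f['t'])@f['R']; w[z==0]=np.nan; return w
E
python3 - <<'E'
from h import *
for n in('top','scene'):
    f=grab(n); cv2.imwrite(f'pics/{n}0.png',f['image'][...,::-1]); np.savez(f'{n}0.npz',**{k:f[k] for k in('image','z_map','R','t','K')}); print(n,-f['R'].T@f['t'])
E
```

```text
pics
top [ 521.2813711   -15.18886544 1030.24889137]
scene [1001.4210091  -502.19751782  906.08154695]
```

View pics/top0.png

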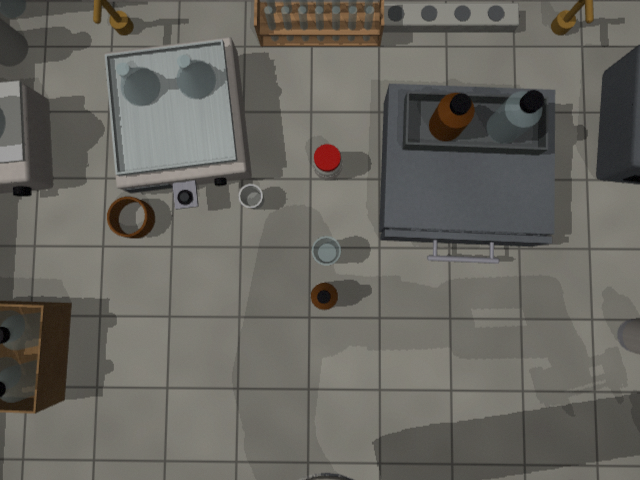

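View pics/scene0.png

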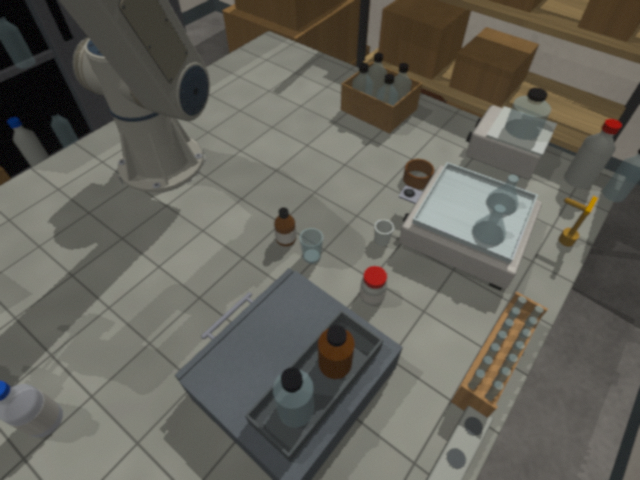

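The top view shows the handle bar at about (463,259), the cabinet front edge along (383,238)-(553,243), the bracket stud at (185,197), tape (131,217), pot (251,196), bottle (324,296), beaker (326,251) and jar (327,160). The scene view confirms this layout.

Run:
```python
from h import *
f=dict(np.load('top0.npz')); w=cloud(f); im=f['image'].astype(int)
def reg(u0,u1,v0,v1):
    m=np.zeros(w.shape[:2],bool); m[v0:v1,u0:u1]=1; return m
def rect(P): 
    r=cv2.minAreaRect(P[:,:2].astype(np.float32)); return r
# handle
m=reg(420,510,248,270)&(w[...,2]>58)&(w[...,2]<85); P=w[m]
print('bar',rect(P),P.mean(0),np.percentile(P[:,2],[10,50,90]))
vv,uu=np.nonzero(m); 
vx,vy,x0,y0=cv2.fitLine(P[:,:2].astype(np.float32),cv2.DIST_HUBER,0,.1,.1).ravel(); print('bar dir yaw',np.degrees(np.arctan2(-vx,vy)))
m=reg(370,565,80,250)&(abs(w[...,2]-105)<6); P=w[m]; print('cab top',rect(P),np.median(P[:,2])); print(cv2.boxPoints(rect(P)))
# shaker: bracket
m=reg(168,202,178,214)&(w[...,2]>50)&(w[...,2]<85); P=w[m]; print('bracket',rect(P),np.percentile(P[:,2],[10,50,90]))
print(cv2.boxPoints(rect(P)))
m2=reg(168,202,178,214)&(im.sum(-1)<120)&(w[...,2]>50); vv,uu=np.nonzero(m2); print('stud px',uu.mean(),vv.mean(),len(uu),np.median(w[m2][:,2]),ray(f,uu.mean(),vv.mean(),73))
# shaker housing
m=reg(95,250,30,195)&(w[...,2]>85)&(w[...,2]<170); P=w[m]; print('shaker',rect(P),np.percentile(P[:,2],[5,50,95])); print(cv2.boxPoints(rect(P)))
for n,b,h in(('bottle',(308,340,280,312),110),('beaker',(310,343,235,268),80),('jar',(310,343,142,180),85),('pot',(236,266,182,210),55),('tape',(104,158,194,240),45)):
    m=reg(*b)&(w[...,2]>h*.6); vv,uu=np.nonzero(m); P=w[m]; c,r=cv2.minEnclosingCircle(P[:,:2].astype(np.float32)); print(n,np.round(c),r,P[:,2].max())
```

```text
bar ((568.5247192382812, -263.98406982421875), (139.52023315429688, 29.35065460205078), 89.89092254638672) [ 562.97577541 -265.33437518   72.39129329] [69.61296853 72.49426933 74.91450299]
bar dir yaw -2.0354075
cab top ((745.1492919921875, -272.3779296875), (321.7569274902344, 298.9402160644531), 87.81876373291016) 105.60418825856179
[[ 589.66437  -427.45093 ]
 [ 888.388    -438.82874 ]
 [ 900.6342   -117.30493 ]
 [ 601.9106   -105.927124]]
bracket ((688.3141479492188, 286.588623046875), (59.16612243652344, 74.65035247802734), 1.6854021549224854) [65.62055997 68.84878948 77.76599099]
[[657.6461  323.02756]
 [659.8417  248.40952]
 [718.9822  250.14969]
 [716.7866  324.76773]]
stud px 183.85087719298247 196.07894736842104 114 69.63134824994782 [683.08326324 284.84566746  73.        ]
shaker ((850.7723388671875, 305.42242431640625), (275.88238525390625, 256.7487487792969), 7.387888431549072) [ 86.61688326  99.62473415 136.46432688]
[[ 697.4691   414.99377]
 [ 730.4834   160.37646]
 [1004.07556  195.85107]
 [ 971.0613   450.46838]]
bottle [488.   6.] 26.381587982177734 115.46007977337423
beaker [576.   3.] 28.697086334228516 85.93835088043461
jar [758.   2.] 29.420291900634766 90.61606270006479
pot [687. 156.] 24.80248260498047 60.850363810614176
tape [645. 408.] 42.406734466552734 51.517696585235186
```

Run:
```python
from h import *
s=manip.get_state(); print(np.round(s['ee_pos'],1),np.round(s['eef_rot'],3),s['time'],s['wrist_force'],s['gripper_width'])
# bar & stud triangulated: refine in top image by grey profile
for n in('top','scene'):
    f=dict(np.load(n+'0.npz'))
    if n=='top': a,b=cv2.cvtColor(f['image'],cv2.COLOR_RGB2BGR)[225:285,400:520],cv2.cvtColor(f['image'],cv2.COLOR_RGB2BGR)[165:225,130:250]
    else: a,b=f['image'][280:345,190:270,::-1],f['image'][170:220,380:440,::-1]
    print(n,[ray(f,*p,68).round(1) for p in ([(428,258.5),(498,261)] if n=='top' else [(206,336),(250,297)])])
    cv2.imwrite(f'{n}a.png',cv2.resize(a,(400,300),interpolation=2)); cv2.imwrite(f'{n}b.png',cv2.resize(b,(400,300),interpolation=2))
cv2.imwrite('pics/crops.png',np.vstack([np.hstack([cv2.imread('topa.png'),cv2.imread('topb.png')]),np.hstack([cv2.imread('scenea.png'),cv2.imread('sceneb.png')])]))
```

```text
[ 162.2 -603.1  213.9] [[ 0.966  0.26  -0.   ]
 [ 0.26  -0.966  0.001]
 [-0.    -0.001 -1.   ]] 0.1 [ 0.13631437  0.32114122 -0.2177783 ] 1.002746388887263
top [array([ 562.1, -197. ,   68. ]), array([ 557.9, -333.2,   68. ])]
scene [array([ 562.2, -325.9,   68. ]), array([ 569.8, -203.3,   68. ])]
```

View pics/crops.png

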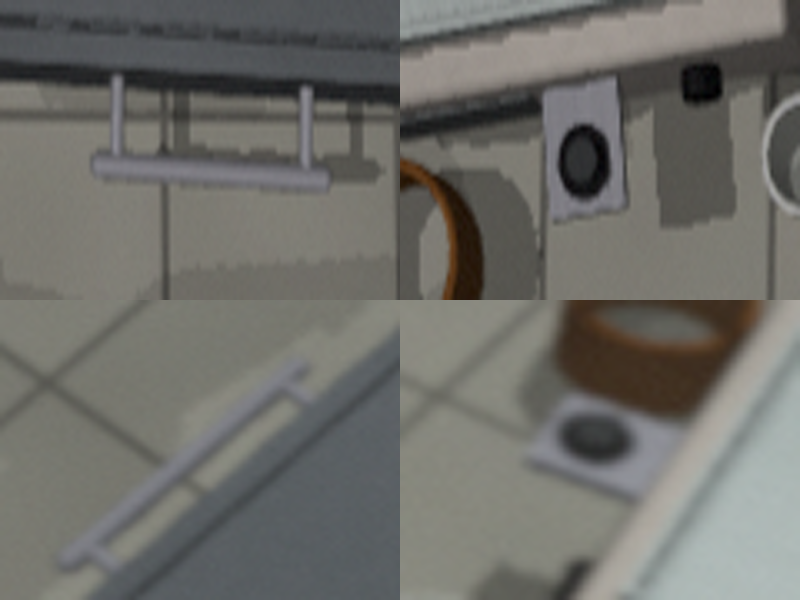

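The crops show the bar cleanly in both views (top px (427.9,257.8)-(498.7,261.0)). The stud is at top px (184.9,197.4) and scene px (409.4,192.8).

```bash
cat >> h.py <<'E'
def tri(fs,ps):
    A=[];b=[]
    for f,p in zip(fs,ps):
        d=f['R'].T@np.linalg.inv(f['K'])@np.array([*p,1.]); d/=np.linalg.norm(d); c=-f['R'].T@f['t']
        M=np.eye(3)-np.outer(d,d); A.append(M); b.append(M@c)
    return np.linalg.lstsq(np.vstack(A),np.hstack(b),rcond=None)[0]
E
python3 - <<'E'
from h import *
T=dict(np.load('top0.npz'));S=dict(np.load('scene0.npz'))
for n,p,q in(('barL',(427.9,257.8),(251,294.1)),('barR',(498.7,261),(202.4,335.5)),('stud',(184.9,197.4),(409.4,192.8))):
    z=73 if n=='stud' else 70
    print(n,tri([T,S],[p,q]).round(1),ray(T,*p,z).round(1),ray(S,*q,z).round(1))
# bracket corners in top view (z 67)
for p in((543-400,88),(615-400,76),(625-400,208),(555-400,220)): print(ray(T,130+p[0]/3.333,165+p[1]/5,67).round(1))
R=manip.get_state()['eef_rot']; p=manip.get_state()['ee_pos']
print(R.T@(np.array([562,-265,150])-p))
E
```

```text
barL [ 564.3 -196.5   65.5] [ 563.4 -196.4   70. ] [ 567.5 -197.4   70. ]
barR [ 558.3 -331.6   74.6] [ 557.8 -333.9   70. ] [ 556.6 -330.    70. ]
stud [681.8 285.   66.1] [680.4 282.7  73. ] [684.5 278.7  73. ]
[711.2 309.5  67. ]
[716.2 266.3  67. ]
[663.  258.8  67. ]
[658.1 300.6  67. ]
[ 473.8832183  -222.57401833   64.2009425 ]
```

```bash
python3 -m inch '[[474,-223,20,0,0,-72.8,22],[474,-223,20,0,0,-72.8,22],[474,-223,20,0,0,-72.8,22],[474,-223,20,0,0,-72.8,22],[474,-223,20,0,0,-72.8,22],[474,-223,20,0,0,-72.8,22],[474,-223,20,0,0,-72.8,22],[474,-223,20,0,0,-72.8,22],[474,-223,20,0,0,-72.8,22],[474,-223,20,0,0,-72.8,22]]' 20
cat >> h.py <<'E'
def to(x,y,z,yaw_y):  # shift in tool axes and turn about tool z to bring TCP to (x,y,z), tool y axis to yaw_y deg
    s=manip.get_state(); R=np.array(s['eef_rot']); p=np.array(s['ee_pos'])
    a=np.degrees(np.arctan2(R[1,1],R[0,1])); d=(yaw_y-a+180)%360-180
    print('t',round(s['time'],2),'pos',p.round(1),'yaw',a.round(2),'tilt',R[:,2].round(3),'F',np.round(s['wrist_force'],1),'w',round(s['gripper_width']*92,1),'g',round(s['grip_force'],1),'j',np.round(s['joint_positions'],2))
    print('shift',(R.T@(np.array([x,y,z])-p)).round(1),'turn z',round(-d,2))
E
python3 -c "
from h import *
to(561,-264.5,120,-2.2)"
```

```text
time: 0.93
ee_pos: [481.3, -332.8, 198.4]
eef_rot: [[0.052, 0.999, -0.0], [0.999, -0.052, 0.0], [0.0, -0.0, -1.0]]
wrist_force: [0.8, -0.5, -0.1]
gripper_width: 0.296
grip_force: 0.0
t 0.93 pos [ 481.3 -332.8  198.4] yaw -2.97 tilt [-0.  0. -1.] F [ 0.8 -0.5 -0.1] w 27.3 g 0.0 j [-0.61  0.31  1.74 -0.    1.1  -0.56]
shift [72.3 76.1 78.4] turn z -0.77
```

```bash
python3 -m inch '[[36,38,30,0,0,-0.8,22],[72,76,60,0,0,-0.8,22],[72,76,60,0,0,-0.8,22],[72,76,60,0,0,-0.8,22]]' >/dev/null
python3 -c "
from h import *
to(561,-264.5,49,-2.2)"
```

```text
t 1.27 pos [ 562.  -262.4  134.7] yaw -2.34 tilt [-0.003  0.003 -1.   ] F [-1.3  0.3 -0.4] w 22.1 g 0.0 j [-0.44  0.43  1.71  0.    1.   -0.4 ]
shift [-2.4 -0.7 85.7] turn z -0.14
```

```bash
python3 -m inch '[[-2,-1,30,0,0,0,22],[-2,-1,60,0,0,0,22],[-2,-1,85,0,0,0,22],[-2,-1,85,0,0,0,22],[-2,-1,85,0,0,0,5],[-2,-1,85,0,0,0,5],[-2,-1,85,0,0,0,5],[-2,-1,85,0,0,0,5]]' 25 >/dev/null
python3 -c "
from h import *
to(561,-264.5,49,-2.2)"
```

```text
t 1.93 pos [ 559.8 -269.6   55. ] yaw -2.53 tilt [ 0.002 -0.001 -1.   ] F [ 1.1 -0.4 -4.1] w 10.0 g 25.0 j [-0.45  0.53  1.76 -0.    0.85 -0.41]
shift [5.1 1.  6. ] turn z -0.33
```

The bar is gripped (opening 10.0 mm, which matches the bar). Next is a smooth pull.

```bash
python3 -m inch '[[0,-2,0,0,0,0,5],[0,-5,0,0,0,0,5],[0,-10,0,0,0,0,5],[0,-17,0,0,0,0,5],[0,-25,0,0,0,0,5],[0,-34,0,0,0,0,5],[0,-43,0,0,0,0,5],[0,-52,0,0,0,0,5],[0,-61,0,0,0,0,5],[0,-70,0,0,0,0,5]]' >/dev/null
python3 -m inch '[[0,-9,0,0,0,0,5],[0,-18,0,0,0,0,5],[0,-27,0,0,0,0,5],[0,-36,0,0,0,0,5],[0,-45,0,0,0,0,5],[0,-54,0,0,0,0,5],[0,-63,0,0,0,0,5],[0,-71,0,0,0,0,5],[0,-77,0,0,0,0,5],[0,-81,0,0,0,0,5]]' >/dev/null
python3 -m inch '[[0,-2,0,0,0,0,5],[0,-3,0,0,0,0,5],[0,-3,0,0,0,0,5],[0,-3,0,0,0,0,25],[0,-3,0,0,0,0,25],[0,-3,0,0,0,0,25]]' >/dev/null
python3 -c "
from h import *
to(407,-258,49,-2.2)"
```

```text
t 4.1 pos [ 404.1 -261.5   53.5] yaw -2.54 tilt [-0.001  0.001 -1.   ] F [-0.1 -0.4 -0.4] w 24.7 g 0.0 j [-0.58  0.36  2.06  0.    0.72 -0.53]
shift [3.6 2.7 4.5] turn z -0.34
```

```bash
python3 -m inch '[[0,0,-35,0,0,0,25],[0,0,-70,0,0,0,60],[0,0,-110,0,0,0,75],[0,-40,-150,0,0,0,75],[0,-80,-180,0,0,0,75],[0,-110,-180,0,0,0,75],[0,-110,-180,0,0,0,75],[0,-110,-180,0,0,0,75]]' >/dev/null
python3 - <<'E'
from h import *
for n in('top','scene'):
    f=grab(n); np.savez(f'{n}1.npz',**{k:f[k] for k in('image','z_map','R','t','K')})
    im=f['image'][...,::-1]; c=im[200:360,360:573] if n=='top' else im[240:440,70:337]
    cv2.imwrite(f'{n}1.png',cv2.resize(c,(400,300),interpolation=2))
cv2.imwrite('pics/c1.png',np.hstack([cv2.imread('top1.png'),cv2.imread('scene1.png')]))
to(404,-260,150,-2.2)
E
```

```text
t 4.87 pos [ 295.6 -257.3  233.5] yaw -2.58 tilt [ 0.001  0.    -1.   ] F [-0.1  0.7  0.1] w 74.8 g 0.0 j [-0.72 -0.05  2.07  0.    1.12 -0.68]
shift [  2.2 108.4  83.5] turn z -0.38
```

View pics/c1.png

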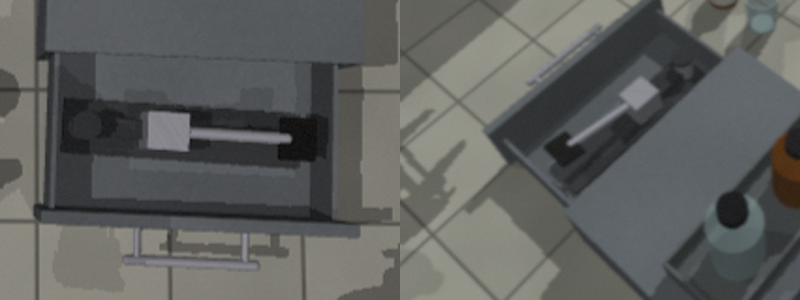

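The top view shows the drawer open. The jack's block is at crop (169,131), or px (450,270), with the saddle to the left (+y) and the pad to the right. Next I measure the block's centre and the yaw.

Run:
```python
from h import *
f=dict(np.load('top1.npz')); g=f['image'].astype(int).sum(-1)/3
m=np.zeros(g.shape,np.uint8); m[252:292,430:470]=(g[252:292,430:470]>120); 
m=cv2.morphologyEx(m,cv2.MORPH_OPEN,np.ones((9,9)))
c=max(cv2.findContours(m,0,1)[0],key=cv2.contourArea)[:,0]
W=np.array([ray(f,*p,67)[:2] for p in c],np.float32); print('block',cv2.minAreaRect(W), 'z',np.nanmedian(cloud(f)[m>0][:,2]))
# handle bar line
b=np.zeros(g.shape,bool); b[255:290,466:512]=(g>105)[255:290,466:512]; v,u=np.nonzero(b)
P=np.array([ray(f,x,y,75)[:2] for x,y in zip(u,v)],np.float32); l=cv2.fitLine(P,cv2.DIST_HUBER,0,.1,.1).ravel(); print('bar',l,np.degrees(np.arctan2(l[1],l[0])),P.min(0),P.max(0))
# dark base plate
d=np.zeros(g.shape,np.uint8); d[245:295,388:535]=(g<42)[245:295,388:535]
v,u=np.nonzero(d); W=np.array([ray(f,x,y,21)[:2] for x,y in zip(u,v)],np.float32); print('dark',cv2.minAreaRect(W))
# drawer front panel & bar yaw
w=cloud(f); mm=np.zeros(g.shape,bool); mm[300:326,375:555]=1; P=w[mm&(w[...,2]>95)]; r=cv2.minAreaRect(P[:,:2].astype(np.float32)); print('panel',r)
```

```text
block ((541.6487426757812, -238.84983825683594), (40.95548629760742, 35.51495361328125), 89.2761001586914) z 67.46732741943768
bar [ 5.5422220e-02  9.9846303e-01  5.3587457e+02 -3.1212698e+02] 86.82291 [ 530.54987 -355.43808] [ 541.8589  -268.73486]
dark ((542.9830932617188, -277.0351257324219), (289.0152893066406, 59.71186065673828), 88.12194061279297)
panel ((447.4619140625, -260.40643310546875), (314.74609375, 14.355205535888672), 87.85371398925781)
```

```bash
python3 -c "
from h import *
to(541.5,-239,150,-2.3)"
```

```text
t 4.87 pos [ 295.6 -257.3  233.5] yaw -2.58 tilt [ 0.001  0.    -1.   ] F [-0.1  0.7  0.1] w 74.8 g 0.0 j [-0.72 -0.05  2.07  0.    1.12 -0.68]
shift [ 29.3 244.8  83.6] turn z -0.28
```

```bash
python3 -m inch '[[5,40,10,0,0,-0.3,56],[10,80,20,0,0,-0.3,56],[15,120,35,0,0,-0.3,56],[20,160,50,0,0,-0.3,56],[25,200,65,0,0,-0.3,56],[29,235,80,0,0,-0.3,56],[29,245,84,0,0,-0.3,56],[29,245,84,0,0,-0.3,56],[29,245,84,0,0,-0.3,56],[29,245,84,0,0,-0.3,56]]' >/dev/null; python3 -c "
from h import *
to(541.5,-239,34,-2.3)"
```

```text
t 5.7 pos [ 540.3 -238.9  149.2] yaw -2.21 tilt [-0.002  0.001 -1.   ] F [-0.   0.3  0. ] w 56.1 g 0.0 j [-0.42  0.37  1.77 -0.    1.01 -0.38]
shift [ -0.2   1.4 115.2] turn z 0.09
```

```bash
python3 -m inch '[[0,1,30,0,0,0,56],[0,1,60,0,0,0,56],[0,1,85,0,0,0,56],[0,1,105,0,0,0,56],[0,1,115,0,0,0,56],[0,1,115,0,0,0,56]]' >/dev/null; python3 -c "
from h import *
to(541.5,-239,34,-2.3)"; python3 -m inch '[[0,0,0,0,0,0,50],[0,0,0,0,0,0,44],[0,0,0,0,0,0,38],[0,0,0,0,0,0,30],[0,0,0,0,0,0,30],[0,0,0,0,0,0,30]]' 45
python3 -c "
from h import *
to(541.5,-239,160,-2.3)"
```

```text
t 6.2 pos [ 540.4 -239.    33.5] yaw -2.28 tilt [-0.003  0.001 -1.   ] F [-0.2 -0.9  0.1] w 55.5 g 0.0 j [-0.42  0.53  1.83 -0.    0.78 -0.38]
shift [ 0.1  1.1 -0.5] turn z 0.02
time: 6.7
ee_pos: [543.2, -239.7, 36.2]
eef_rot: [[0.039, 0.999, 0.002], [0.999, -0.039, -0.001], [-0.001, 0.002, -1.0]]
wrist_force: [-1.3, 0.1, 7.6]
gripper_width: 0.431
grip_force: 44.8
t 6.7 pos [ 543.2 -239.7   36.2] yaw -2.22 tilt [ 0.002 -0.001 -1.   ] F [-1.3  0.1  7.6] w 39.7 g 44.8 j [-0.42  0.52  1.83 -0.    0.79 -0.38]
shift [   0.5   -1.5 -123.8] turn z 0.08
```

```bash
python3 -m inch '[[0,0,-5,0,0,0,30],[0,0,-15,0,0,0,30],[0,0,-30,0,0,0,30],[0,0,-50,0,0,0,30],[0,0,-75,0,0,0,30],[0,0,-100,0,0,0,30],[0,0,-125,0,0,0,30],[0,0,-145,0,0,0,30],[0,0,-155,0,0,0,30],[0,0,-155,0,0,0,30]]' >/dev/null
python3 -c "
from h import *
f=grab('scene'); cv2.imwrite('pics/s2.png',f['image'][...,::-1]); np.savez('scene2.npz',**{k:f[k] for k in('image','z_map','R','t','K')})
to(497,259,190,-82.6)"
```

```text
t 7.58 pos [ 542.7 -239.3  190.5] yaw -2.22 tilt [ 0.002 -0.001 -1.   ] F [-0.2 -0.  -6.4] w 40.3 g 44.8 j [-0.42  0.33  1.73  0.    1.08 -0.38]
shift [ 4.961e+02 -6.490e+01  1.000e-01] turn z 80.38
```

View pics/s2.png

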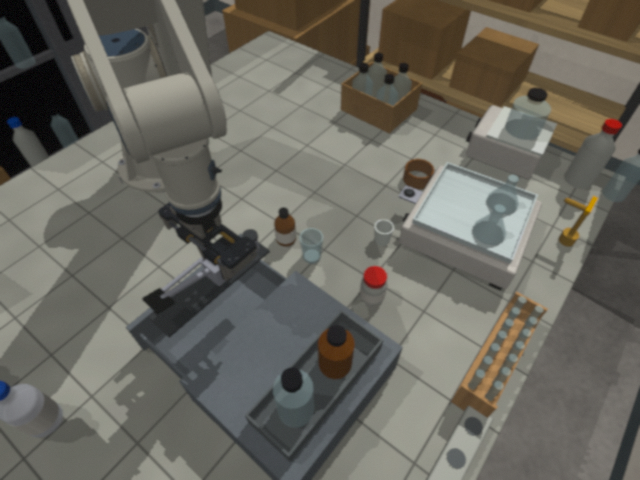

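The picture shows the jack held level above the drawer, with its pad near (158,300) and its saddle near (248,240). The wrist reads -6.4 N, about the expected load. Now I carry it over.

```bash
python3 -m inch '[[8,-1,0,0,0,3,30],[25,-3,0,0,0,8,30],[50,-6,0,0,0,14,30],[82,-10,0,0,0,21,30],[117,-15,0,0,0,28,30],[152,-20,0,0,0,35,30],[187,-25,0,0,0,42,30],[222,-29,0,0,0,49,30],[257,-33,0,0,0,56,30],[290,-37,0,0,0,62,30]]' >/dev/null
python3 -c "
from h import *
to(497,259,190,-82.6)"
```

```text
t 8.42 pos [515.1  53.  187.9] yaw -64.49 tilt [-0.003 -0.    -1.   ] F [ 1.4  0.6 -5.7] w 40.0 g 44.8 j [0.1  0.22 1.89 0.   1.04 1.23]
shift [  72.4 -193.7   -2.1] turn z 18.11
```

```bash
python3 -m inch '[[12,-32,0,0,0,5,30],[25,-66,0,0,0,10,30],[38,-100,0,0,0,14,30],[50,-134,0,0,0,17,30],[61,-163,0,0,0,18,30],[69,-184,0,0,0,18,30],[72,-194,0,0,0,18,30],[72,-194,0,0,0,18,30],[72,-194,0,0,0,18,30]]' >/dev/null
python3 -c "
from h import *
f=grab('top'); cv2.imwrite('pics/t3.png',f['image'][...,::-1]); np.savez('top3.npz',**{k:f[k] for k in('image','z_map','R','t','K')})
to(497,259,26,-82.6)"
```

```text
t 9.22 pos [496.3 256.4 188.6] yaw -82.12 tilt [-0.002 -0.002 -1.   ] F [-0.3 -0.2 -6.5] w 40.0 g 44.8 j [ 0.47  0.28  1.8  -0.    1.06  1.91]
shift [  1.4  -2.6 162.6] turn z 0.48
```

View pics/t3.png

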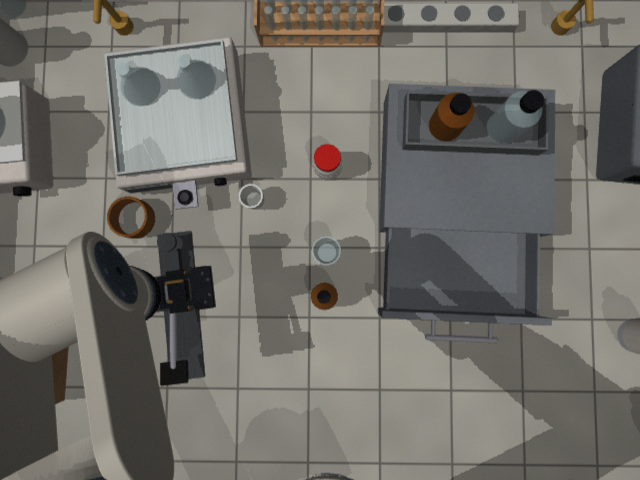

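The picture shows the jack in the gripper, with its saddle at (173,241) pointing at the bracket and its pad at (174,372). Way down and ahead is clear, so I lower it.

```bash
python3 -m inch '[[1,-2,15,0,0,0.5,30],[1,-2,45,0,0,0.5,30],[1,-2,80,0,0,0.5,30],[1,-2,115,0,0,0.5,30],[1,-2,140,0,0,0.5,30],[1,-2,153,0,0,0.5,30],[1,-2,159,0,0,0.5,30],[1,-2,161,0,0,0.5,30],[1,-2,161,0,0,0.5,30]]' >/dev/null
python3 - <<'E'
from h import *
for n in('top','scene'):
    f=grab(n); np.savez(f'{n}4.npz',**{k:f[k] for k in('image','z_map','R','t','K')})
    im=f['image'][...,::-1]; c=im[170:400,120:280] if n=='top' else im[140:260,290:450]
    cv2.imwrite(f'{n}4.png',cv2.resize(c,(400,575) if n=='top' else (400,300),interpolation=2))
a=np.zeros((575,800,3),np.uint8); a[:,:400]=cv2.imread('top4.png'); a[:300,400:]=cv2.imread('scene4.png'); cv2.imwrite('pics/c4.png',a)
to(497,259,24,-82.6)
E
```

```text
t 10.07 pos [498.6 259.7  29.8] yaw -82.67 tilt [ 0.002  0.001 -1.   ] F [-0.8 -0.3 -6.8] w 39.9 g 44.8 j [ 0.48  0.5   1.9  -0.    0.74  1.92]
shift [-1.7  0.5  5.8] turn z -0.07
```

View pics/c4.png

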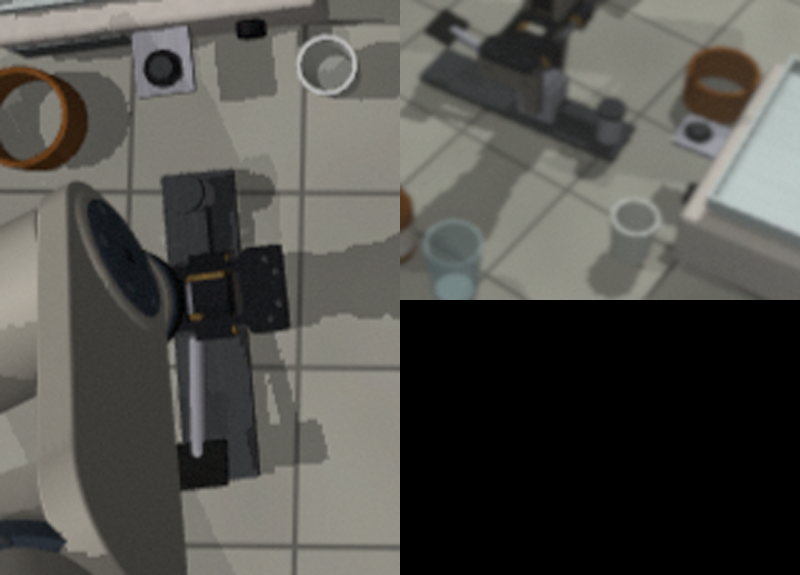

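The crops show the saddle top at about top px (196,247.2) and scene px (374.4,182.8). The stud is at top px (185.2,197.6) and scene px (409.5,193).

Run:
```python
from h import *
T=dict(np.load('top4.npz'));S=dict(np.load('scene4.npz'))
for n,p,q,z in(('saddle',(196,247.2),(374.4,182.8),58),('stud',(185.2,197.6),(409.5,192.8),73)): print(n,tri([T,S],[p,q]).round(1),ray(T,*p,z).round(1),ray(S,*q,z).round(1))
e=np.array([np.cos(np.radians(7.4)),np.sin(np.radians(7.4))]); print('expected saddle from grip',np.array([498.6,259.7])+85*e)
# saddle in depth
w=cloud(T); m=np.zeros(w.shape[:2],bool); m[232:265,183:216]=1; P=w[m&(w[...,2]>48)&(w[...,2]<75)]; print('saddle depth',cv2.minEnclosingCircle(P[:,:2].astype(np.float32)),np.median(P,0),len(P))
# plate corners top z=14, right edge
for p in((162,177),(236,171),(260,472)): print('plate',ray(T,120+p[0]/2.5,170+p[1]/2.5,14).round(1))
```

```text
saddle [584.1 263.   60.6] [582.7 262.2  58. ] [584.2 267.2  58. ]
stud [681.7 284.7  66.1] [680.  282.1  73. ] [684.8 278.9  73. ]
expected saddle from grip [582.8920488  270.64762571]
saddle depth ((583.6331787109375, 268.3357849121094), 16.278934478759766) [583.13240628 267.84404974  58.25304373] 203
plate [598.8 298.6  14. ]
plate [604.1 236.7  14. ]
plate [357.2 211.   14. ]
```

Run:
```python
from h import *
T=dict(np.load('top4.npz')); w=cloud(T)
def proj(p): q=T['K']@(T['R']@np.array(p)+T['t']); return (q[:2]/q[2]).round(1)
print(proj((583.6,268.3,58)),proj((582.9,270.6,58)),proj((681,283,73)))
np.set_printoptions(linewidth=250)
print(w[234:264:1,182:214:1,2].round(0).astype(int))
m=np.zeros(w.shape[:2],bool); m[180:215,165:205]=1; m&=(w[...,2]>72)&(w[...,2]<85); v,u=np.nonzero(m); print('stud depth',u.mean(),v.mean(),len(u),(u.min(),u.max(),v.min(),v.max()))
```

```text
[193.  246.7] [191.8 247.1] [184.7 197.1]
[[                   2                    3                   -1                    3                    3                    5                    1                    1                    2                    1                    2
                     3                    1                   -2                    1                    1                    2                    2                    4                    2                    2                    0
                     2                    2                    2                   -1                    3                    0                    0                    3                    0                    0]
 [                  -2                    2                   -2                    2                    0                    0                   -2                   -2                    4                   -3                   -1
                     0                    2                    4                    1                   -2                   -1                   
[... 18786 characters left out ...]
              16                   14                   16                   15
                    33                   34                   32                   31                   31                   28                   30                   35                   30                   31                   31
                    21                   17                   14                   18                   14                   13                   14                   16                   14                   13]]
stud depth 179.62992125984252 188.83464566929135 127 (np.int64(165), np.int64(192), np.int64(180), np.int64(206))<stdin>:6: RuntimeWarning: invalid value encountered in cast
```

```bash
python3 -m inch '[[0,0,2,0,0,-1,30],[0,0,4,0,0,-2,30],[0,0,5,0,0,-2,30],[0,0,5,0,0,-2,30],[0,0,5,0,0,-2,30]]' >/dev/null
python3 -c "
from h import *
to(596.4,272.5,24.5,-80.6)"
```

```text
t 10.48 pos [497.6 259.7  23.8] yaw -80.64 tilt [ 0.  0. -1.] F [-0.3  0.2 -6. ] w 40.0 g 44.8 j [ 0.48  0.51  1.91 -0.    0.73  1.89]
shift [99.6  3.5 -0.7] turn z -0.04
```

```bash
python3 -m inch '[[6,0,0,0,0,0,30],[18,1,0,0,0,0,30],[34,1,0,0,0,0,30],[50,2,0,0,0,0,30],[66,2,0,0,0,0,30],[80,3,0,0,0,0,30],[91,3,0,0,0,0,30],[97,3,0,0,0,0,30],[99,3,0,0,0,0,30],[99,3,0,0,0,0,30]]' >/dev/null
python3 -c "
from h import *
to(596.4,272.5,24.5,-80.6)"
python3 -m inch '[[0,0,0,0,0,0,30],[0,0,1,0,0,0,30],[0,0,2,0,0,0,30],[0,0,2,0,0,0,30]]' >/dev/null
python3 - <<'E'
from h import *
for n in('top','scene'):
    f=grab(n); np.savez(f'{n}5.npz',**{k:f[k] for k in('image','z_map','R','t','K')})
    im=f['image'][...,::-1]; c=im[150:350,120:260] if n=='top' else im[140:260,290:450]
    cv2.imwrite(f'{n}5.png',cv2.resize(c,(400,571) if n=='top' else (400,300),interpolation=2))
a=np.zeros((571,800,3),np.uint8); a[:,:400]=cv2.imread('top5.png'); a[:300,400:]=cv2.imread('scene5.png'); cv2.imwrite('pics/c5.png',a)
to(596.4,272.5,24.5,-80.6)
E
```

```text
t 11.32 pos [596.  272.8  23.4] yaw -80.65 tilt [-0. -0. -1.] F [-0.6  0.6 -6.5] w 40.0 g 44.8 j [0.43 0.62 1.69 0.   0.84 1.83]
shift [ 0.4  0.3 -1.1] turn z -0.05
t 11.75 pos [595.  272.6  23.3] yaw -80.62 tilt [-0.001 -0.    -1.   ] F [-5.6 -3.1  9.6] w 39.7 g 44.8 j [ 0.43  0.62  1.69 -0.    0.84  1.83]
shift [ 1.3  0.3 -1.2] turn z -0.02
```

View pics/c5.png

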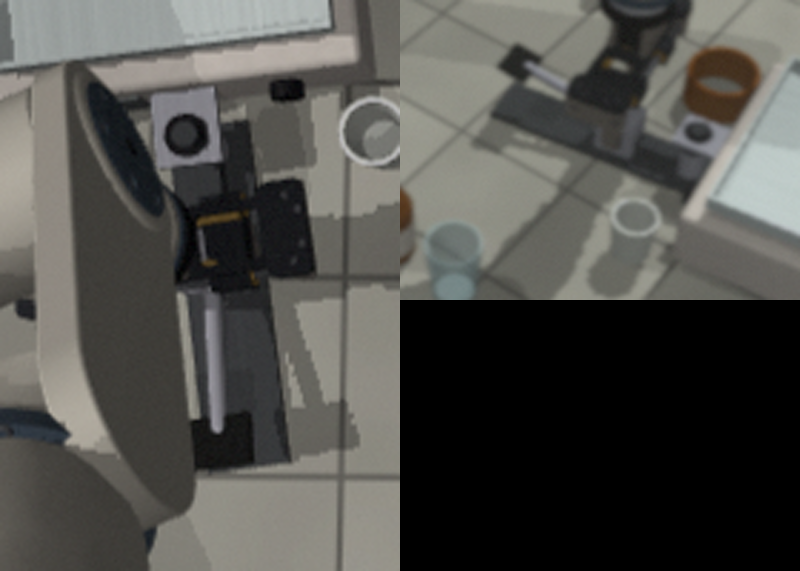

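The jack is on the bench (upward 9.6 N). The saddle is under the bracket, with plate corners at top px (206.8,192.4) and (221.9,311.4). I check the saddle position from the plate.

Run:
```python
from h import *
T=dict(np.load('top5.npz'))
a=ray(T,206.8,192.4,8)[:2]; b=ray(T,221.9,311.4,8)[:2]; d=(a-b); print(a,b,np.linalg.norm(d),np.degrees(np.arctan2(d[1],d[0])))
e=d/np.linalg.norm(d); n=np.array([-e[1],e[0]]); m=(a+b)/2
s=m+e*(85+22.5)+n*30; print('saddle',s,'stud',ray(T,184.9,197.3,73), ray(T,120+185*.35,150+135*.35,72))
print('pad', m+e*(22.5-127)+n*30)
g=np.array([595,272.6]);th=np.radians(7.4); print('from grip',g+85*np.array([np.cos(th),np.sin(th)]))
```

```text
[702.08909847 256.71955454] [452.83486634 218.91578453] 252.10473470552805 8.62418186965165
saddle [679.24792024 283.59837354] stud [680.64747318 282.68801281  73.        ] [680.91308053 283.30063318  72.        ]
pad [469.64496584 251.8084143 ]
from grip [679.2920488  283.54762571]
```

```bash
python3 -m inch '[[0,0,0,0,0,0,44],[0,0,0,0,0,0,50],[0,0,0,0,0,0,58],[0,0,0,0,0,0,58],[0,0,-20,0,0,0,58],[0,0,-45,0,0,0,58],[0,0,-75,0,0,0,58],[0,0,-95,0,0,0,58],[0,0,-100,0,0,0,40],[0,0,-100,0,0,0,10]]' 20 >/dev/null
python3 -c "
from h import *
to(470,254.5,100,-82)"
```

```text
t 12.58 pos [596.8 273.3 123.3] yaw -80.64 tilt [ 0.003  0.001 -1.   ] F [0.4 0.4 0.3] w 46.8 g 0.0 j [0.43 0.49 1.64 0.   1.01 1.83]
shift [-128.3   -2.    22.9] turn z 1.36
```

```bash
python3 -m inch '[[-30,0,0,0,0,1,0],[-65,-1,0,0,0,1,0],[-100,-2,0,0,0,1,0],[-128,-2,0,0,0,1,0],[-128,-2,0,0,0,1,0],[-128,-2,15,0,0,1,0],[-128,-2,23,0,0,1,0],[-128,-2,23,0,0,1,0],[-128,-2,23,0,0,1,0]]' 20 >/dev/null
python3 - <<'E'
from h import *
T=grab('top'); S=grab('scene')
c=T['image'][150:350,120:260,::-1]; d=S['image'][130:250,270:430,::-1]
a=np.zeros((571,800,3),np.uint8); a[:,:400]=cv2.resize(c,(400,571),interpolation=2); a[:300,400:]=cv2.resize(d,(400,300),interpolation=2); cv2.imwrite('pics/c6.png',a)
to(470,254.5,73,-82)
E
```

```text
t 13.43 pos [469.5 254.   98.5] yaw -81.66 tilt [-0. -0. -1.] F [ 0.4 -0.2 -0.1] w 0.5 g 0.0 j [0.49 0.36 1.93 0.   0.86 1.92]
shift [ 0.6 -0.5 25.5] turn z 0.34
```

View pics/c6.png

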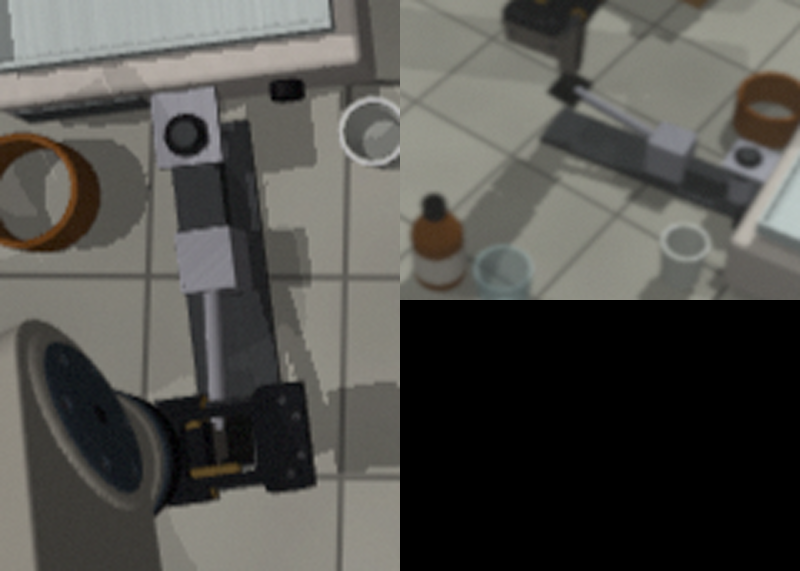

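The jack stands undisturbed, and the shut fingers are over the pad. Now I push down gradually.

```bash
python3 -m inch '[[0,0,10,0,0,0,0],[0,0,18,0,0,0,0],[0,0,25,0,0,0,0],[0,0,31,0,0,0,0],[0,0,37,0,0,0,0],[0,0,43,0,0,0,0],[0,0,49,0,0,0,0],[0,0,55,0,0,0,0],[0,0,60,0,0,0,0],[0,0,63,0,0,0,0]]' 20 >/dev/null
python3 -c "
from h import *
to(470,254.5,33,-82)"
```

```text
t 14.27 pos [468.4 253.8  35.4] yaw -81.64 tilt [-0.001 -0.    -1.   ] F [-4.7 -1.4 12.9] w 0.5 g 6.7 j [0.49 0.46 1.96 0.   0.72 1.92]
shift [ 1.7 -0.5  2.4] turn z 0.36
```

```bash
python3 -m inch '[[0,0,1,0,0,0,0],[0,0,2,0,0,0,0],[0,0,3,0,0,0,0],[0,0,3.5,0,0,0,0],[0,0,3.5,0,0,0,0],[0,0,3.5,0,0,0,0],[0,0,3.5,0,0,0,0]]' 20 >/dev/null
python3 - <<'E'
from h import *
to(470,254.5,33,-82)
T=grab('top'); S=grab('scene'); w=cloud(T); m=np.zeros(w.shape[:2],bool); m[180:207,174:197]=1
w0=cloud(dict(np.load('top5.npz'))); print('bracket z before/after',np.nanmedian(w0[m][:,2]),np.nanmedian(w[m][:,2]))
c=T['image'][150:350,120:260,::-1]; d=S['image'][130:250,270:430,::-1]
a=np.zeros((571,800,3),np.uint8); a[:,:400]=cv2.resize(c,(400,571),interpolation=2); a[:300,400:]=cv2.resize(d,(400,300),interpolation=2); cv2.imwrite('pics/c7.png',a)
to(470,254.5,33,-82)
E
```

```text
t 14.85 pos [468.7 253.9  33.5] yaw -81.65 tilt [-0.001 -0.    -1.   ] F [-9.3 -3.8 27.6] w 0.6 g 14.3 j [0.49 0.46 1.96 0.   0.72 1.92]
shift [ 1.4 -0.4  0.5] turn z 0.35
bracket z before/after 68.56811485888646 82.79861274949123
t 14.95 pos [468.7 253.9  33.6] yaw -81.65 tilt [-0.001 -0.    -1.   ] F [-8.  -3.3 28.3] w 0.3 g 14.3 j [0.49 0.46 1.96 0.   0.72 1.92]
shift [ 1.3 -0.4  0.6] turn z 0.35
```

View pics/c7.png

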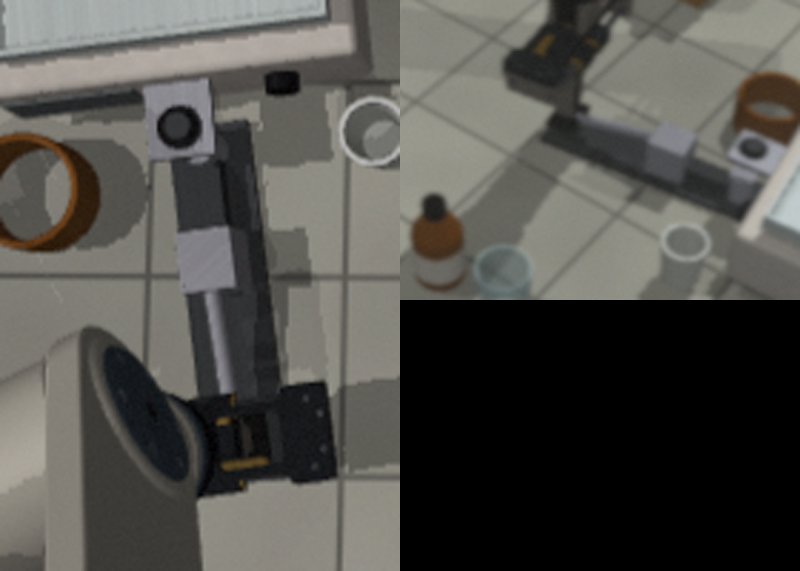

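The bracket has risen 14 mm, the handle is at its stop with 28 N on it, the jack has not moved, and the saddle is about 5 mm from the lift point.

```bash
python3 -c "
from workcell import manip
print(manip.sign_off())"
```

```text
the job is handed in; nothing more can be done
None
```

The job is handed in: the jack stands under the lift point, the shaker's front is raised about 14 mm, and the gripper is still holding the handle down with about 28 N; sign-off returned no verdict.

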